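# Find the full paint bottle by weight

### The arm

A 6-joint arm with a two-finger parallel gripper is mounted at the origin on the work surface; the furniture and walls round the work are solid. World frame = base frame: x ahead of the robot, y to its left, z up, the work surface at z = 0. Lengths are in m, angles in degrees, forces in N, time in s.
With the tool pointing down it reaches from about 0.325 to 0.875 m from the base axis. Payload 4.4 kg.
Tool frame: the origin (TCP) lies midway between the tips of the shut fingers; the grasp point (between the pads) lies 19 mm behind it (r.grasp_offset is the distance from the TCP to the grasp point, in m); z points along the fingers, y is the line along which they close (so a half turn about z gives the same grasp; the last joint's range is limited). The gripper opens to 85 mm and grips with 20 to 120 N. Pads are 22 mm wide; open, the fingers measure 114 mm over their backs; the gripper's body (76 mm by 85 mm) begins 54 mm behind the grasp point. The pads swing forward as they close: fully open they stand 13 mm farther back than shut.
Start: joints at [-74.742, 11.837, 88.321, -0, 79.842, -8.623], TCP at [0.233, -0.526, 0.231] pointing down, gripper open.
Joint ranges: [-156.59, 156.59], [-49.26, 127.26], [12.9, 141.05], [-63.56, 243.56], [4.71, 150.69], [-161.64, 161.64]. Speed limits (degrees/s): [159.86, 159.86, 180, 180, 180, 180].

### API

Orientations are given as a 3x3 rotation matrix whose columns are the frame's x, y, z axes.
In Python, from workcell import monitor, vision, workorder, r gives the robot as it stands. The module is installed in compiled form; this text tells all that it offers.
- The arm moves only by the tool apply_moves, never from a script. Its argument "plan" is a list of rows, each an object with "delta_rot": the turn, a rotation vector about the tool's x, y, z in units of 6 degrees (1.0 is 6 degrees), a list of three; "dp": the shift along the tool's x, y, z in units of 40 mm (1.0 is 40 mm), a list of three; "gripper": the opening, from 0 (shut) to 1 (fully open). A call has 1 to 20 rows; each row shifts and turns the commanded pose from where the row before left it, along the tool's axes as they then stand; what a row does not reach is not made up. A row lasts 1/10 s, in which the tool goes at most 50 mm and 8.59 degrees, less where a joint would pass 70% of its speed; a pose out of reach is approached as far as the arm can. A call is refused whole if a number of a shift passes 1 or a number of a turn 1, either way. A call with a gripper value outside its range is refused whole. The fingers move at their own pace and stop on an object; the grip force is fixed at half the most. Time passes only in rows, so rows that do not move let the fingers close. It gives the time, the measured TCP pose, the force, the opening and the grip force at its end, in the units of the state.
- monitor.state(): the state, without advancing time (a new reading comes with each control period).
- vision.capture(name): name is "scene" or "top" or "wrist"; returns a dict with "img" (480x640x3 uint8, blue, green, red), "intrinsics" (3x3 intrinsics, pixels), "R" (3x3) and "t" (3): a world point X has camera coordinates R X + t. Camera axes: x right, y down, z forward; pixel columns grow to the right and rows downward; lengths in m; the calibration is good to about 2 mm. A picture is of the moment at which its call begins. There is no depth.
- workorder.finish_job(): hands the job in; it is judged then, once.
Trained networks look in a picture, given as the dict that the camera call returned (one of the last four; its "shot" number tells which), for a name from the list of things; names that differ only in an ending like _2 or _b are one class to them, and where a whole thing is asked for, a point or a joint stands for the part that bears it (a point fixed in the world has none). Each returns a list of dicts, best first, with "p" (0 to 1); they miss things now and then, are a little off and sometimes report something else, mostly with a low value. They report only what shows in the picture. A call takes as long as a camera call.
- vision.boxes_of(label, picture): "pixel" ([column, row] in pixels, amid what is visible of it).
- vision.silhouettes(label, picture): "mask" (480x640 bool, what is visible of it) and "pixel" ([column, row] in pixels, amid what is visible of it).
The state is a dict: "time_s": time; "qpos": joint angles; "qd": joint speeds; "tau": joint torques, N m; "tool_pos": TCP position; "tcp_rot": TCP orientation; "force": force on the tool from outside, world axes, zero at the start; "torque": the same for the moment, N m; "grip_width": opening from 0.0 (shut) to 1.0 (fully open); "grasp_force": force on a finger pad.
Only numpy, scipy, OpenCV 4.12 (cv2) and the standard library are available. Lean on these libraries where they do the work, as an engineer would, in place of code of your own. Each camera call takes 0.05 s, during which the arm holds its last target. There are 200 camera calls.

### The job

Three identical closed yellow paint bottles stand in front of the bottle rack: one is full, the other two are partly used. Lift them to feel which is the heaviest, stand the two lighter ones upright in free pockets of the rack (one to a pocket, lowered in and not let fall), and finish holding the heaviest one up in the gripper, upright and still, with its base about 20 cm above the table. The program ends while holding it; do not tip any bottle over, and leave the magenta bottle in its pocket, the water cup, the tube and the red brush where they are.

Things in the scene. Friction and masses are not known exactly. Their poses are not given: they have to be found in the camera images.
- bottle_a: closed yellow squeeze paint bottle, black cap (fixed), one of three that look exactly alike; 47 mm diameter, 134 mm tall, straight body up to 90 mm, shoulder, 29 mm cap from 112 mm up; origin at the centre of its underside, z up the bottle. Mass unknown, 0.09 to 0.42 kg; the heaviest exceeds the others by 0.13 kg or more, and they swap places between starts
- bottle_b: closed yellow squeeze paint bottle, black cap (fixed), one of three that look exactly alike; 47 mm diameter, 134 mm tall, straight body up to 90 mm, shoulder, 29 mm cap from 112 mm up; origin at the centre of its underside, z up the bottle. Mass unknown, 0.09 to 0.42 kg; the heaviest exceeds the others by 0.13 kg or more, and they swap places between starts
- bottle_c: closed yellow squeeze paint bottle, black cap (fixed), one of three that look exactly alike; 47 mm diameter, 134 mm tall, straight body up to 90 mm, shoulder, 29 mm cap from 112 mm up; origin at the centre of its underside, z up the bottle. Mass unknown, 0.09 to 0.42 kg; the heaviest exceeds the others by 0.13 kg or more, and they swap places between starts
- rack: plywood bottle rack, fixed: 344 mm long (its y), 92 mm deep (its x), 61 mm high at the end cheeks. Base board, top 10 mm above the table; upper board 45 to 55 mm above it with four round 59 mm holes in a row along y, 78 mm apart; a bottle goes through a hole and stands on the base board. Origin at the centre of its underside, z up, x away from the robot at yaw 0
- pocket_0 (a point): pocket 0 of the rack, counted from the rack's +y end (the left as the robot sees it): centre of the hole, at the height of the base board's top, on which a bottle stands (10 mm above the table). Occupied by the magenta bottle
- pocket_1 (a point): pocket 1 of the rack, counted from the rack's +y end (the left as the robot sees it): centre of the hole, at the height of the base board's top, on which a bottle stands (10 mm above the table). Free at the start
- pocket_2 (a point): pocket 2 of the rack, counted from the rack's +y end (the left as the robot sees it): centre of the hole, at the height of the base board's top, on which a bottle stands (10 mm above the table). Free at the start
- pocket_3 (a point): pocket 3 of the rack, counted from the rack's +y end (the left as the robot sees it): centre of the hole, at the height of the base board's top, on which a bottle stands (10 mm above the table). Free at the start
- magenta_bottle: magenta paint bottle with a white cap, 47 mm diameter, 134 mm tall, loose, standing in pocket 0; origin at the centre of its underside. Bystander
- water_cup: white plastic cup, 83 mm diameter, 106 mm tall, loose, behind and left of the rack; origin at the centre of its underside. Bystander
- tube: pale tube with a red cap lying on the table at the left, 193 x 53 x 36 mm, loose; origin under its centre. Bystander
- red_brush: red artist brush lying on the table, front left, 189 x 22 x 11 mm, loose; origin under its centre. Bystander

How it is judged (in metres and radians):
On the way:
1. both lighter bottles stand in pockets of the rack, let go (((((horizontal distance between bottle_b and pocket_0 below 0.015 m or horizontal distance between bottle_b and pocket_1 below 0.015 m or horizontal distance between bottle_b and pocket_2 below 0.015 m or horizontal distance between bottle_b and pocket_3 below 0.015 m) and z of bottle_b in the frame of rack between 0.002 and 0.018 m and angle between bottle_b's own z axis and vertical below 0.12 rad and linear speed of bottle_b below 0.03 m/s and contact force between bottle_b and the fingers below 0.1 N and contact force between bottle_b and rack below 2.5 N) and ((horizontal distance between bottle_c and pocket_0 below 0.015 m or horizontal distance between bottle_c and pocket_1 below 0.015 m or horizontal distance between bottle_c and pocket_2 below 0.015 m or horizontal distance between bottle_c and pocket_3 below 0.015 m) and z of bottle_c in the frame of rack between 0.002 and 0.018 m and angle between bottle_c's own z axis and vertical below 0.12 rad and linear speed of bottle_c below 0.03 m/s and contact force between bottle_c and the fingers below 0.1 N and contact force between bottle_c and rack below 2.5 N)) or (((horizontal distance between bottle_a and pocket_0 below 0.015 m or horizontal distance between bottle_a and pocket_1 below 0.015 m or horizontal distance between bottle_a and pocket_2 below 0.015 m or horizontal distance between bottle_a and pocket_3 below 0.015 m) and z of bottle_a in the frame of rack between 0.002 and 0.018 m and angle between bottle_a's own z axis and vertical below 0.12 rad and linear speed of bottle_a below 0.03 m/s and contact force between bottle_a and the fingers below 0.1 N and contact force between bottle_a and rack below 2.5 N) and ((horizontal distance between bottle_c and pocket_0 below 0.015 m or horizontal distance between bottle_c and pocket_1 below 0.015 m or horizontal distance between bottle_c and pocket_2 below 0.015 m or horizontal distance between bottle_c and pocket_3 below 0.015 m) and z of bottle_c in the frame of rack between 0.002 and 0.018 m and angle between bottle_c's own z axis and vertical below 0.12 rad and linear speed of bottle_c below 0.03 m/s and contact force between bottle_c and the fingers below 0.1 N and contact force between bottle_c and rack below 2.5 N)) or (((horizontal distance between bottle_a and pocket_0 below 0.015 m or horizontal distance between bottle_a and pocket_1 below 0.015 m or horizontal distance between bottle_a and pocket_2 below 0.015 m or horizontal distance between bottle_a and pocket_3 below 0.015 m) and z of bottle_a in the frame of rack between 0.002 and 0.018 m and angle between bottle_a's own z axis and vertical below 0.12 rad and linear speed of bottle_a below 0.03 m/s and contact force between bottle_a and the fingers below 0.1 N and contact force between bottle_a and rack below 2.5 N) and ((horizontal distance between bottle_b and pocket_0 below 0.015 m or horizontal distance between bottle_b and pocket_1 below 0.015 m or horizontal distance between bottle_b and pocket_2 below 0.015 m or horizontal distance between bottle_b and pocket_3 below 0.015 m) and z of bottle_b in the frame of rack between 0.002 and 0.018 m and angle between bottle_b's own z axis and vertical below 0.12 rad and linear speed of bottle_b below 0.03 m/s and contact force between bottle_b and the fingers below 0.1 N and contact force between bottle_b and rack below 2.5 N)))), for 0.1 s.
At the end, for the whole second after the job is handed in: Both lighter yellow bottles stand let go in rack pockets (15 mm, 0.12 rad), at rest, each weighing under 2.5 N on the rack; the heaviest is held by the fingers alone, upright within 0.4 rad, its underside over 0.14 m above the table, slower than 0.05 m/s; the magenta bottle is still in its pocket (((((horizontal distance between bottle_b and pocket_0 below 0.015 m or horizontal distance between bottle_b and pocket_1 below 0.015 m or horizontal distance between bottle_b and pocket_2 below 0.015 m or horizontal distance between bottle_b and pocket_3 below 0.015 m) and z of bottle_b in the frame of rack between 0.002 and 0.018 m and angle between bottle_b's own z axis and vertical below 0.12 rad and linear speed of bottle_b below 0.03 m/s and contact force between bottle_b and the fingers below 0.1 N and contact force between bottle_b and rack below 2.5 N) and ((horizontal distance between bottle_c and pocket_0 below 0.015 m or horizontal distance between bottle_c and pocket_1 below 0.015 m or horizontal distance between bottle_c and pocket_2 below 0.015 m or horizontal distance between bottle_c and pocket_3 below 0.015 m) and z of bottle_c in the frame of rack between 0.002 and 0.018 m and angle between bottle_c's own z axis and vertical below 0.12 rad and linear speed of bottle_c below 0.03 m/s and contact force between bottle_c and the fingers below 0.1 N and contact force between bottle_c and rack below 2.5 N) and (height (world z) of bottle_a above 0.14 m and angle between bottle_a's own z axis and vertical below 0.4 rad and contact force between bottle_a and the fingers above 2 N and linear speed of bottle_a below 0.05 m/s and contact force between bottle_a and bottle_b below 0.1 N and contact force between bottle_a and bottle_c below 0.1 N and contact force between bottle_a and magenta_bottle below 0.1 N and contact force between bottle_a and rack below 0.1 N)) or (((horizontal distance between bottle_a and pocket_0 below 0.015 m or horizontal distance between bottle_a and pocket_1 below 0.015 m or horizontal distance between bottle_a and pocket_2 below 0.015 m or horizontal distance between bottle_a and pocket_3 below 0.015 m) and z of bottle_a in the frame of rack between 0.002 and 0.018 m and angle between bottle_a's own z axis and vertical below 0.12 rad and linear speed of bottle_a below 0.03 m/s and contact force between bottle_a and the fingers below 0.1 N and contact force between bottle_a and rack below 2.5 N) and ((horizontal distance between bottle_c and pocket_0 below 0.015 m or horizontal distance between bottle_c and pocket_1 below 0.015 m or horizontal distance between bottle_c and pocket_2 below 0.015 m or horizontal distance between bottle_c and pocket_3 below 0.015 m) and z of bottle_c in the frame of rack between 0.002 and 0.018 m and angle between bottle_c's own z axis and vertical below 0.12 rad and linear speed of bottle_c below 0.03 m/s and contact force between bottle_c and the fingers below 0.1 N and contact force between bottle_c and rack below 2.5 N) and (height (world z) of bottle_b above 0.14 m and angle between bottle_b's own z axis and vertical below 0.4 rad and contact force between bottle_b and the fingers above 2 N and linear speed of bottle_b below 0.05 m/s and contact force between bottle_b and bottle_a below 0.1 N and contact force between bottle_b and bottle_c below 0.1 N and contact force between bottle_b and magenta_bottle below 0.1 N and contact force between bottle_b and rack below 0.1 N)) or (((horizontal distance between bottle_a and pocket_0 below 0.015 m or horizontal distance between bottle_a and pocket_1 below 0.015 m or horizontal distance between bottle_a and pocket_2 below 0.015 m or horizontal distance between bottle_a and pocket_3 below 0.015 m) and z of bottle_a in the frame of rack between 0.002 and 0.018 m and angle between bottle_a's own z axis and vertical below 0.12 rad and linear speed of bottle_a below 0.03 m/s and contact force between bottle_a and the fingers below 0.1 N and contact force between bottle_a and rack below 2.5 N) and ((horizontal distance between bottle_b and pocket_0 below 0.015 m or horizontal distance between bottle_b and pocket_1 below 0.015 m or horizontal distance between bottle_b and pocket_2 below 0.015 m or horizontal distance between bottle_b and pocket_3 below 0.015 m) and z of bottle_b in the frame of rack between 0.002 and 0.018 m and angle between bottle_b's own z axis and vertical below 0.12 rad and linear speed of bottle_b below 0.03 m/s and contact force between bottle_b and the fingers below 0.1 N and contact force between bottle_b and rack below 2.5 N) and (height (world z) of bottle_c above 0.14 m and angle between bottle_c's own z axis and vertical below 0.4 rad and contact force between bottle_c and the fingers above 2 N and linear speed of bottle_c below 0.05 m/s and contact force between bottle_c and bottle_a below 0.1 N and contact force between bottle_c and bottle_b below 0.1 N and contact force between bottle_c and magenta_bottle below 0.1 N and contact force between bottle_c and rack below 0.1 N))) and horizontal distance between magenta_bottle and pocket_0 below 0.02 m); the arm keeps its last pose, push and grip.
It fails at once if a yellow bottle tipped over (angle between any of bottle_a, bottle_b, bottle_c's own z axis and vertical above 0.7 rad).
It fails at once if a yellow bottle let go in the air, more than 6 cm above the table ((height (world z) of bottle_a above 0.06 m and contact force between bottle_a and the fingers below 0.05 N) or (height (world z) of bottle_b above 0.06 m and contact force between bottle_b and the fingers below 0.05 N) or (height (world z) of bottle_c above 0.06 m and contact force between bottle_c and the fingers below 0.05 N)).
It fails at once if the magenta bottle, the cup, the tube or the brush shifted: magenta bottle by over 25 mm, the others by over 30 mm (distance of magenta_bottle from where it was at the start of the episode above 0.025 m or distance of any of water_cup, tube, red_brush from where it was at the start of the episode above 0.03 m).
It also fails if it takes over 72 s, if anything falls off the work surface, if the arm or the gripper's body presses on something with over 40 N, if the wrist force passes 120 N, or if a joint passes its speed limit or range.

## Working session

There is one attempt and no reset: what is moved stays moved. The work goes in short steps, Python scripts to look and compute and a tool call to move; the robot and the scene stay as the last step left them, time stands still between calls to the robot, and variables do not carry over. Pictures are saved under pics/ and viewed, at most 10 in all, crops included, and the job is handed in when it is done.

Besides the shell and the picture viewer there is one more tool, called as name(argument=value, ...) on one line, values as JSON. apply_moves: Moves the arm, as the interface text tells. Its arguments: {"type":"object","properties":{"plan":{"type":"array"}},"required":["plan"]}

```bash
mkdir -p pics; cat > h.py <<'E'
import numpy as np, cv2
from workcell import monitor, vision, workorder, r
def ray(c,px,z):
    K=np.array(c["intrinsics"]);R=np.array(c["R"]);t=np.array(c["t"])
    d=R.T@np.linalg.solve(K,[px[0],px[1],1]);o=-R.T@t
    return o+d*(z-o[2])/d[2]
def proj(c,X):
    q=np.array(c["intrinsics"])@(np.array(c["R"])@X+np.array(c["t"]));return q[:2]/q[2]
E
python3 - <<'E'
from h import *
for n in("top","scene"):
    c=vision.capture(n);cv2.imwrite(f"pics/{n}0.png",c["img"])
    print(n,np.round(-np.array(c["R"]).T@c["t"],3))
    for l in("bottle_a","magenta_bottle","rack","pocket_1","water_cup","red_brush"):
        for d in vision.boxes_of(l,c)[:5]:
            print(l,round(d["p"],2),np.round(d["pixel"]),np.round(ray(c,d["pixel"],.134 if 'bottle' in l else .055),3))
s=monitor.state();print({k:np.round(v,3).tolist() for k,v in s.items()})
E
```

```text
top [0.381 0.122 1.376]
bottle_a 0.83 [272. 258.] [0.464 0.226 0.134]
bottle_a 0.83 [389. 252.] [ 0.47  -0.029  0.134]
bottle_a 0.56 [462. 266.] [ 0.435 -0.189  0.134]
magenta_bottle 0.75 [313. 162.] [0.675 0.132 0.134]
rack 0.94 [368. 173.] [0.663 0.004 0.055]
rack 0.38 [180. 310.] [0.353 0.446 0.055]
pocket_1 0.82 [371. 173.] [ 0.662 -0.003  0.055]
water_cup 0.78 [231. 156.] [0.711 0.325 0.055]
water_cup 0.26 [370. 176.] [ 0.656 -0.001  0.055]
red_brush 0.67 [242. 328.] [0.31  0.304 0.055]
scene [0.077 0.663 0.863]
bottle_a 0.96 [377. 191.] [0.441 0.021 0.134]
bottle_a 0.88 [432. 160.] [ 0.399 -0.132  0.134]
bottle_a 0.68 [302. 268.] [0.438 0.269 0.134]
magenta_bottle 0.7 [260. 183.] [0.649 0.154 0.134]
rack 0.66 [299. 180.] [0.645 0.035 0.055]
pocket_1 0.93 [300. 178.] [0.645 0.03  0.055]
water_cup 0.64 [186. 237.] [0.721 0.318 0.055]
red_brush 0.77 [354. 361.] [0.275 0.325 0.055]
red_brush 0.24 [432. 160.] [ 0.435 -0.218  0.055]
{'time_s': 0.7, 'qpos': [-74.745, 11.834, 88.319, -0.001, 79.842, -8.624], 'qd': [-0.061, 0.027, 0.077, -0.02, -0.002, -0.001], 'tau': [0.001, -38.292, -29.189, -0.0, 0.001, -0.0], 'tool_pos': [0.233, -0.526, 0.231], 'tcp_rot': [[0.914, 0.405, 0.0], [0.405, -0.914, -0.0], [-0.0, 0.0, -1.0]], 'force': [0.039, -0.243, 0.39], 'torque': [0.017, 0.074, -0.05], 'grasp_force': 0.0, 'grip_width': 0.997}
```

```bash
python3 - <<'E'
from h import *
c=cv2.imread("pics/top0.png");cv2.imwrite("pics/topc.png",cv2.resize(c[110:360,150:510],None,fx=2.2,fy=2.2,interpolation=3))
E
```

```text
(no output)
```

View pics/topc.png

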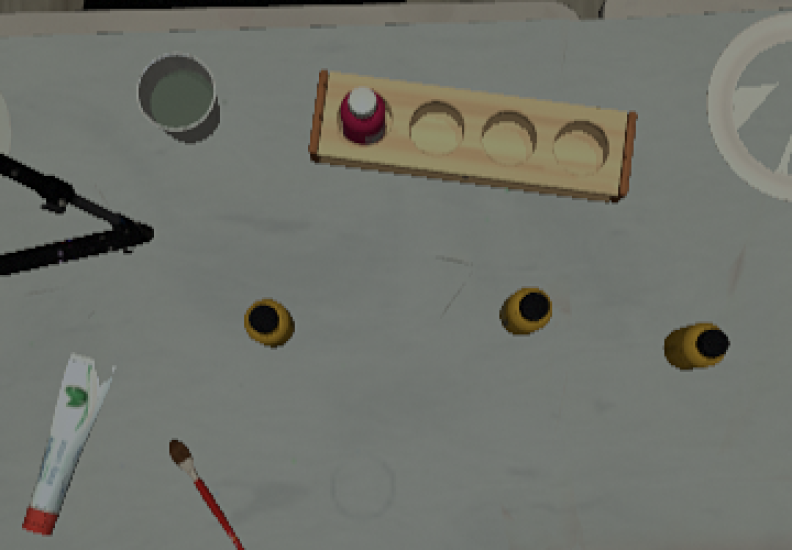

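View pics/scene0.png

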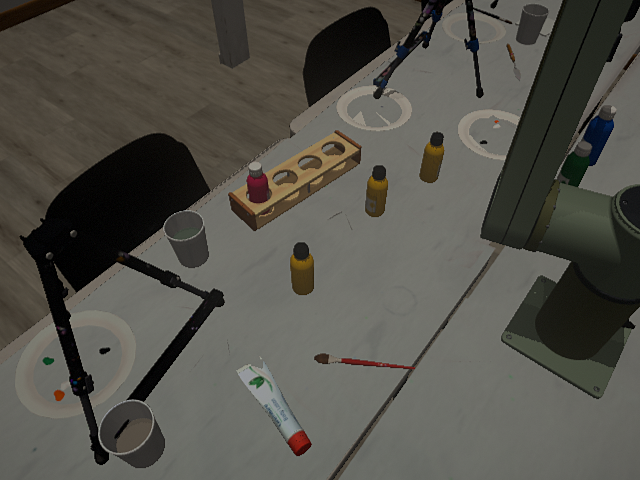

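The top crop shows three yellow bottles with caps at (263,319), (534,306) and (712,343). The rack is slightly yawed, with free holes at (436,127), (509,137) and (581,147). Next I'll fit the shapes to the masks in both views.

```bash
cat > fit.py <<'E'
from h import *
from scipy.optimize import minimize
a=np.linspace(0,2*np.pi,24)
B=np.vstack([np.c_[rr*np.cos(a),rr*np.sin(a),0*a+z] for rr,z in((.0235,0),(.0235,.09),(.0145,.112),(.0145,.134))])
segs=[np.r_[0:48],np.r_[24:72],np.r_[48:96]]
K=np.array([[x,y,z] for x in(-.046,.046) for y in(-.172,.172) for z in(0,.061)])
def rend(c,P,segs):
    m=np.zeros((480*4,640*4),np.uint8)
    p=np.array([proj(c,X) for X in P])
    for s in segs: cv2.fillConvexPoly(m,cv2.convexHull(((p[s]+.5)*4*16).astype(np.int32)),1,shift=4)
    return cv2.resize(m.astype(np.float32),(640,480),interpolation=cv2.INTER_AREA)
def hull(m):
    o=np.zeros(m.shape,np.uint8);p=cv2.findNonZero(m.astype(np.uint8));cv2.fillConvexPoly(o,cv2.convexHull(p),1);return o
def fit(views,x0,rack=False,z=0):
    def cost(v):
        t=v[2] if rack else 0
        R=np.array([[np.cos(t),-np.sin(t),0],[np.sin(t),np.cos(t),0],[0,0,1]])
        P=(K if rack else B)@R.T+[v[0],v[1],z]
        return sum(np.abs(rend(c,P,[np.r_[0:8]] if rack else segs)-m).sum()/m.sum() for c,m in views)
    n=len(x0);S=np.vstack([x0]+[np.array(x0)+np.eye(n)[i]*(.012 if i<2 else .05) for i in range(n)])
    r_=minimize(cost,x0,method="Nelder-Mead",options=dict(initial_simplex=S,xatol=2e-4,fatol=1e-4,maxiter=120))
    return np.round(r_.x,4),round(r_.fun,3)
E
python3 - <<'E'
from fit import *
ct=vision.capture("top");cs=vision.capture("scene")
def near(l,c,X,tol=25):
    q=proj(c,X);D=[d for d in vision.silhouettes(l,c) if d["p"]>.3 and np.hypot(*(d["pixel"]-q))<tol]
    return D[0]["mask"] if D else None
mt=vision.silhouettes("bottle_a",ct);ms=vision.silhouettes("bottle_a",cs)
print(len(mt),len(ms))
for g in((.455,.22),(.463,-.018),(.425,-.17)):
    V=[]
    for c,M in((ct,mt),(cs,ms)):
        q=proj(c,[*g,.067]);D=sorted(M,key=lambda d:np.hypot(*(d["pixel"]-q)))[0]
        print(q.round(),np.round(D["pixel"]),D["mask"].sum());V.append((c,D["mask"].astype(float)))
    print("bottle",fit(V,g),fit(V[:1],g),fit(V[1:],g))
V=[(c,hull(vision.silhouettes("rack",c)[0]["mask"]).astype(float)) for c in(ct,cs)]
print("rack",fit(V,(.655,.005,-.13),True),fit(V[:1],(.655,.005,-.13),True))
for p in((436,127),(509,137),(581,147)): print(ray(ct,np.array(p)/2.2+[150,110],.055).round(4))
E
```

```text
3 3
[277. 263.] [269. 255.] 428
[312. 267.] [303. 269.] 1064
bottle (array([0.4716, 0.2332]), np.float64(0.134)) (array([0.4719, 0.2338]), np.float64(0.064)) (array([0.4727, 0.2314]), np.float64(0.06))
[381. 257.] [389. 254.] 373
[376. 198.] [375. 192.] 946
bottle (array([ 0.4778, -0.0397]), np.float64(0.21)) (array([ 0.4784, -0.0374]), np.float64(0.153)) (array([ 0.478 , -0.0403]), np.float64(0.053))
[447. 272.] [466. 266.] 545
[426. 169.] [431. 159.] 834
bottle (array([ 0.4366, -0.2178]), np.float64(0.191)) (array([ 0.4368, -0.2174]), np.float64(0.078)) (array([ 0.4372, -0.2196]), np.float64(0.11))
rack (array([ 0.6697,  0.0126, -0.1622]), np.float64(0.051)) (array([ 0.6691,  0.0128, -0.1614]), np.float64(0.022))
[0.6771 0.0501 0.055 ]
[ 0.6644 -0.0277  0.055 ]
[ 0.6517 -0.1044  0.055 ]
```

Poses are found: bottles at (.472,.233), (.478,-.040) and (.437,-.2185), rack yaw -9.3°. I'll turn the tool so the fingers close along the rack's x.

apply_moves(plan=[{"delta_rot":[0,0,-0.95],"dp":[0,0,0],"gripper":1},{"delta_rot":[0,0,-0.95],"dp":[0,0,0],"gripper":1},{"delta_rot":[0,0,-0.95],"dp":[0,0,0],"gripper":1},{"delta_rot":[0,0,-0.95],"dp":[0,0,0],"gripper":1},{"delta_rot":[0,0,-0.95],"dp":[0,0,0],"gripper":1},{"delta_rot":[0,0,-0.95],"dp":[0,0,0],"gripper":1},{"delta_rot":[0,0,-0.95],"dp":[0,0,0],"gripper":1},{"delta_rot":[0,0,-0.95],"dp":[0,0,0],"gripper":1},{"delta_rot":[0,0,-0.95],"dp":[0,0,0],"gripper":1},{"delta_rot":[0,0,-0.92],"dp":[0,0,0],"gripper":1},{"delta_rot":[0,0,0],"dp":[0,0,0],"gripper":1}])

```text
time_s: 2.1
tool_pos: [0.2328, -0.5258, 0.2313]
tcp_rot: [[0.162, 0.987, 0.0], [0.987, -0.162, -0.0], [-0.0, 0.0, -1.0]]
force: [0.3, 0.2, 0.7]
grip_width: 0.994
grasp_force: 0.0
```

```bash
cat >> h.py <<'E'
def to(x,y,z):
    s=monitor.state();R=np.array(s["tcp_rot"])
    d=R.T@(np.array([x,y,z])-s["tool_pos"])/.04
    print("t",round(s["time_s"],2),"tcp",np.round(s["tool_pos"],4),"yaw",round(np.degrees(np.arctan2(R[1,1],R[0,1])),2),"tilt",np.round(R[2,:2],4),"F",np.round(s["force"],2),"w",round(s["grip_width"],3),"g",round(s["grasp_force"],1),"dp",np.round(d,3))
E
python3 -c "
from h import *
to(.4368,-.2185,.2)"
```

```text
t 2.1 tcp [ 0.2328 -0.5258  0.2313] yaw -9.31 tilt [-0.  0.] F [0.26 0.17 0.67] w 0.994 g 0.0 dp [8.406 3.791 0.782]
```

apply_moves(plan=[{"delta_rot":[0,0,0],"dp":[0.4,0.19,0.04],"gripper":1},{"delta_rot":[0,0,0],"dp":[0.8,0.36,0.08],"gripper":1},{"delta_rot":[0,0,0],"dp":[0.8,0.36,0.08],"gripper":1},{"delta_rot":[0,0,0],"dp":[0.8,0.36,0.08],"gripper":1},{"delta_rot":[0,0,0],"dp":[0.8,0.36,0.08],"gripper":1},{"delta_rot":[0,0,0],"dp":[0.8,0.36,0.08],"gripper":1},{"delta_rot":[0,0,0],"dp":[0.8,0.36,0.08],"gripper":1},{"delta_rot":[0,0,0],"dp":[0.8,0.36,0.08],"gripper":1},{"delta_rot":[0,0,0],"dp":[0.8,0.36,0.08],"gripper":1},{"delta_rot":[0,0,0],"dp":[0.8,0.36,0.08],"gripper":1},{"delta_rot":[0,0,0],"dp":[0.8,0.36,0.02],"gripper":1},{"delta_rot":[0,0,0],"dp":[0,0,0],"gripper":1},{"delta_rot":[0,0,0],"dp":[0,0,0],"gripper":1}])

```text
time_s: 3.4
tool_pos: [0.4367, -0.2172, 0.2]
tcp_rot: [[0.16, 0.987, -0.0], [0.987, -0.16, 0.0], [-0.0, -0.0, -1.0]]
force: [-1.1, -0.8, -0.7]
grip_width: 0.996
grasp_force: 0.0
```

```bash
python3 -c "
from h import *
to(.4368,-.2185,.066)
c=vision.capture('wrist');cv2.imwrite('pics/w1.png',c['img'])
for d in vision.boxes_of('bottle_a',c): print(d)
print(proj(c,np.array([.4368,-.2185,.134])),proj(c,np.array([.4368,-.2185,.0])))"
```

```text
t 3.4 tcp [ 0.4367 -0.2172  0.2   ] yaw -9.2 tilt [-0.0001 -0.0004] F [-1.13 -0.78 -0.74] w 0.996 g 0.0 dp [-0.031  0.008  3.35 ]
{'pixel': [327.8, 7.0], 'p': 0.76}
{'pixel': [313.4, 232.4], 'p': 0.57}
[318.79839505 263.10044482] [318.40626144 210.94530166]
```

View pics/w1.png

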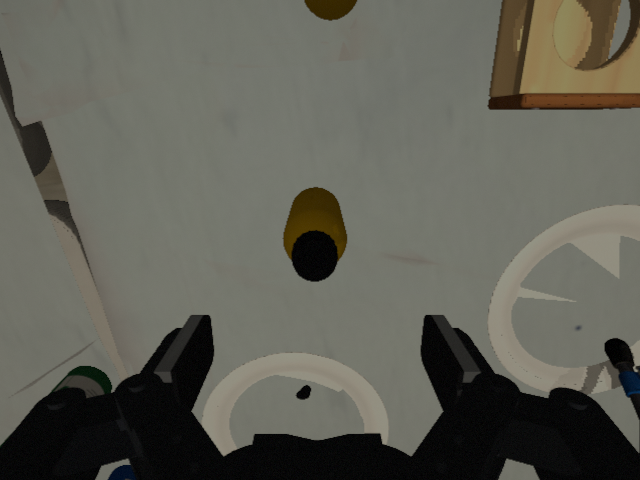

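The wrist view shows the bottle centred at about (315,256), within 3 mm of the prediction of (319,263). I'll descend, grip and lift.

apply_moves(plan=[{"delta_rot":[0,0,0],"dp":[0.02,-0.02,0.4],"gripper":1},{"delta_rot":[0,0,0],"dp":[0,0,0.6],"gripper":1},{"delta_rot":[0,0,0],"dp":[0,0,0.6],"gripper":1},{"delta_rot":[0,0,0],"dp":[0,0,0.6],"gripper":1},{"delta_rot":[0,0,0],"dp":[0,0,0.5],"gripper":1},{"delta_rot":[0,0,0],"dp":[0,0,0.4],"gripper":1},{"delta_rot":[0,0,0],"dp":[0,0,0.25],"gripper":1},{"delta_rot":[0,0,0],"dp":[0,0,0],"gripper":1},{"delta_rot":[0,0,0],"dp":[0,0,0],"gripper":0.6},{"delta_rot":[0,0,0],"dp":[0,0,0],"gripper":0.5},{"delta_rot":[0,0,0],"dp":[0,0,0],"gripper":0.4},{"delta_rot":[0,0,0],"dp":[0,0,0],"gripper":0.3},{"delta_rot":[0,0,0],"dp":[0,0,0],"gripper":0},{"delta_rot":[0,0,0],"dp":[0,0,0],"gripper":0},{"delta_rot":[0,0,0],"dp":[0,0,0],"gripper":0},{"delta_rot":[0,0,0],"dp":[0,0,0],"gripper":0}])

```text
time_s: 5.1
tool_pos: [0.4366, -0.2184, 0.0675]
tcp_rot: [[0.161, 0.987, 0.001], [0.987, -0.161, -0.002], [-0.001, 0.001, -1.0]]
force: [-1.6, 0.2, 4.9]
grip_width: 0.527
grasp_force: 61.0
```

```bash
python3 -c "
from h import *
to(.4367,-.2172,.066)"
```

```text
t 5.1 tcp [ 0.4366 -0.2184  0.0675] yaw -9.28 tilt [-0.0013  0.0014] F [-1.61  0.16  4.94] w 0.527 g 61.0 dp [ 0.03  -0.003  0.039]
```

apply_moves(plan=[{"delta_rot":[0,0,0],"dp":[0,0,-0.1],"gripper":0},{"delta_rot":[0,0,0],"dp":[0,0,-0.3],"gripper":0},{"delta_rot":[0,0,0],"dp":[0,0,-0.5],"gripper":0},{"delta_rot":[0,0,0],"dp":[0,0,-0.7],"gripper":0},{"delta_rot":[0,0,0],"dp":[0,0,-0.7],"gripper":0},{"delta_rot":[0,0,0],"dp":[0,0,-0.7],"gripper":0},{"delta_rot":[0,0,0],"dp":[0,0,-0.7],"gripper":0},{"delta_rot":[0,0,0],"dp":[0,0,-0.6],"gripper":0},{"delta_rot":[0,0,0],"dp":[0,0,-0.4],"gripper":0},{"delta_rot":[0,0,0],"dp":[0,0,-0.2],"gripper":0},{"delta_rot":[0,0,0],"dp":[0,0,0],"gripper":0},{"delta_rot":[0,0,0],"dp":[0,0,0],"gripper":0},{"delta_rot":[0,0,0],"dp":[0,0,0],"gripper":0},{"delta_rot":[0,0,0],"dp":[0,0,0],"gripper":0}])

```text
time_s: 6.5
tool_pos: [0.4354, -0.2173, 0.2608]
tcp_rot: [[0.162, 0.987, -0.002], [0.987, -0.162, 0.002], [0.001, -0.002, -1.0]]
force: [-0.3, 0.2, -1.5]
grip_width: 0.525
grasp_force: 61.5
```

```bash
python3 -c "
from h import *
to(.6508,-.1029,.27)
F=[]
for i in range(6):
    c=vision.capture('wrist');F.append(monitor.state()['force'][2])
print(np.round(F,2),np.mean(F));cv2.imwrite('pics/w2.png',c['img'])
print([(d['pixel'],d['p']) for d in vision.boxes_of('bottle_a',c)])
s=vision.capture('scene');cv2.imwrite('pics/s2.png',s['img'])"
```

```text
t 6.5 tcp [ 0.4354 -0.2173  0.2608] yaw -9.3 tilt [ 0.0012 -0.0023] F [-0.31  0.2  -1.55] w 0.525 g 61.5 dp [ 3.694  4.851 -0.238]
[-2.25 -1.9  -1.11 -1.78 -0.99 -2.18] -1.702795703277524
[([326.7, 12.6], 0.75), ([315.9, 337.3], 0.74)]
```

View pics/s2.png

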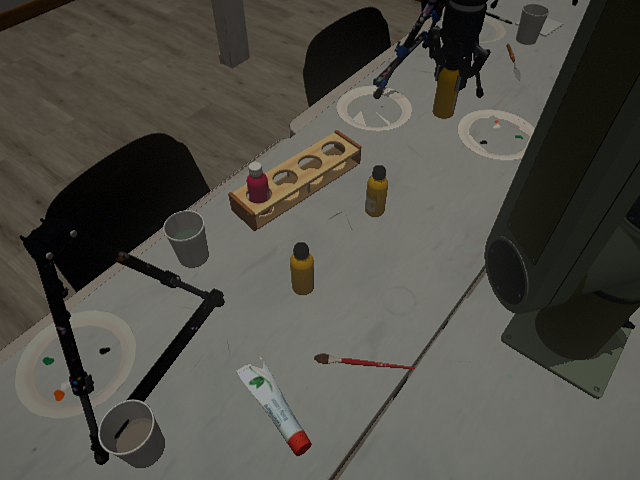

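The bottle is held upright at about (445,93) in the scene view, and it weighs about 1.7 N, so it's a light one. It goes to pocket 3.

apply_moves(plan=[{"delta_rot":[0,0,0],"dp":[0.2,0.25,0],"gripper":0},{"delta_rot":[0,0,0],"dp":[0.37,0.48,0],"gripper":0},{"delta_rot":[0,0,0],"dp":[0.37,0.48,0],"gripper":0},{"delta_rot":[0,0,0],"dp":[0.37,0.48,0],"gripper":0},{"delta_rot":[0,0,0],"dp":[0.37,0.48,0],"gripper":0},{"delta_rot":[0,0,0],"dp":[0.37,0.48,0],"gripper":0},{"delta_rot":[0,0,0],"dp":[0.37,0.48,0],"gripper":0},{"delta_rot":[0,0,0],"dp":[0.37,0.48,0],"gripper":0},{"delta_rot":[0,0,0],"dp":[0.37,0.48,0],"gripper":0},{"delta_rot":[0,0,0],"dp":[0.33,0.47,0],"gripper":0},{"delta_rot":[0,0,0],"dp":[0.2,0.29,0.4],"gripper":0},{"delta_rot":[0,0,0],"dp":[0,0,0.6],"gripper":0},{"delta_rot":[0,0,0],"dp":[0,0,0.6],"gripper":0},{"delta_rot":[0,0,0],"dp":[0,0,0.4],"gripper":0},{"delta_rot":[0,0,0],"dp":[0,0,0],"gripper":0},{"delta_rot":[0,0,0],"dp":[0,0,0],"gripper":0}])

```text
time_s: 8.5
tool_pos: [0.6517, -0.1033, 0.1822]
tcp_rot: [[0.161, 0.987, 0.0], [0.987, -0.161, 0.0], [0.0, 0.0, -1.0]]
force: [0.3, 0.0, -1.7]
grip_width: 0.522
grasp_force: 61.6
```

```bash
cat > chk.py <<'E'
import sys
from fit import *
# chk.py px py tag : held bottle fit vs pocket
px,py=float(sys.argv[1]),float(sys.argv[2])
to(px,py,.0765)
s=monitor.state();z=s["tool_pos"][2]-.067;g=s["tool_pos"][:2]
c=vision.capture("scene");a=vision.capture("wrist");cv2.imwrite(f"pics/{sys.argv[3]}.png",cv2.resize(c["img"][90:290,200:450],None,fx=3,fy=3))
cv2.imwrite(f"pics/{sys.argv[3]}w.png",a["img"])
E
python3 chk.py .6508 -.1029 c3
```

```text
t 8.5 tcp [ 0.6517 -0.1033  0.1822] yaw -9.29 tilt [0.0001 0.0002] F [ 0.33  0.01 -1.74] w 0.522 g 61.6 dp [ 0.006 -0.024  2.643]
```

View pics/c3.png

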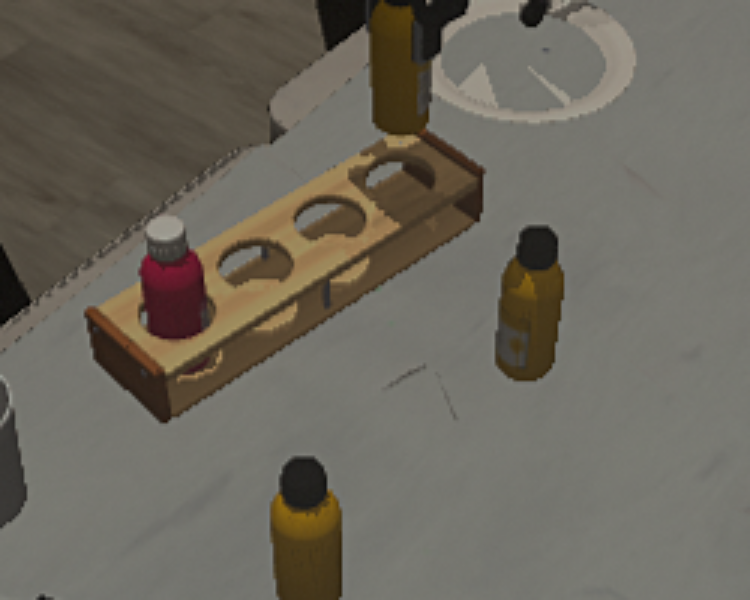

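View pics/c3w.png

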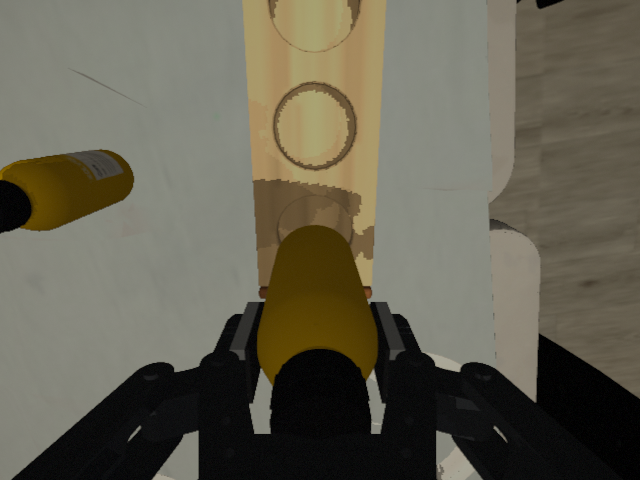

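The wrist view shows the bottle's base at column 316 and pocket 3 at 315, so it's aligned in x. I'll check along y using the pocket 2 rim at (315,126).

```bash
python3 -c "
from h import *
c=vision.capture('wrist')
for n,p in (('p2',(.6634,-.0259,.055)),('p3',(.6508,-.1029,.055))): print(n,proj(c,np.array(p)))
print(ray(c,(315,126),.055))
s=vision.capture('scene')
print(proj(s,np.array([.6517,-.1033,.115]))*3-[600,270],proj(s,np.array((.6508,-.1029,.055)))*3-[600,270],proj(s,np.array((.6634,-.0259,.055)))*3-[600,270])"
```

```text
p2 [314.90846694 124.69853061]
p3 [315.17809826 230.4370807 ]
[ 0.66332012 -0.0267746   0.055     ]
[398.78179812 116.73351164] [398.25390348 175.60967639] [327.81612684 218.37052189]
```

Agreement is within 1 mm. I'll lower it.

apply_moves(plan=[{"delta_rot":[0,0,0],"dp":[0,-0.02,0.2],"gripper":0},{"delta_rot":[0,0,0],"dp":[0,0,0.4],"gripper":0},{"delta_rot":[0,0,0],"dp":[0,0,0.4],"gripper":0},{"delta_rot":[0,0,0],"dp":[0,0,0.4],"gripper":0},{"delta_rot":[0,0,0],"dp":[0,0,0.4],"gripper":0},{"delta_rot":[0,0,0],"dp":[0,0,0.35],"gripper":0},{"delta_rot":[0,0,0],"dp":[0,0,0.2],"gripper":0},{"delta_rot":[0,0,0],"dp":[0,0,0.12],"gripper":0},{"delta_rot":[0,0,0],"dp":[0,0,0.08],"gripper":0},{"delta_rot":[0,0,0],"dp":[0,0,0.04],"gripper":0},{"delta_rot":[0,0,0],"dp":[0,0,0],"gripper":0},{"delta_rot":[0,0,0],"dp":[0,0,0],"gripper":0},{"delta_rot":[0,0,0],"dp":[0,0,0],"gripper":0}])

```text
time_s: 10.0
tool_pos: [0.651, -0.1035, 0.0792]
tcp_rot: [[0.162, 0.987, 0.001], [0.987, -0.162, -0.0], [-0.0, 0.001, -1.0]]
force: [-0.3, 0.3, -1.3]
grip_width: 0.523
grasp_force: 61.6
```

```bash
python3 -c "
from h import *
to(.6508,-.1029,.0775)"
```

```text
t 10.0 tcp [ 0.651  -0.1035  0.0792] yaw -9.3 tilt [-0.0001  0.0012] F [-0.26  0.27 -1.29] w 0.523 g 61.6 dp [ 0.013 -0.006  0.042]
```

apply_moves(plan=[{"delta_rot":[0,0,0],"dp":[0,0,0.03],"gripper":0},{"delta_rot":[0,0,0],"dp":[0,0,0.02],"gripper":0},{"delta_rot":[0,0,0],"dp":[0,0,0],"gripper":0},{"delta_rot":[0,0,0],"dp":[0,0,0],"gripper":0}])

```text
time_s: 10.4
tool_pos: [0.651, -0.1035, 0.0776]
tcp_rot: [[0.162, 0.987, 0.001], [0.987, -0.162, -0.0], [-0.0, 0.001, -1.0]]
force: [-2.2, 0.8, 5.4]
grip_width: 0.523
grasp_force: 62.3
```

```bash
python3 -c "
from h import *
to(.6508,-.1029,.0775)"
```

```text
t 10.4 tcp [ 0.651  -0.1035  0.0776] yaw -9.3 tilt [-0.0002  0.0011] F [-2.16  0.83  5.35] w 0.523 g 62.3 dp [ 0.014 -0.007  0.003]
```

It's in contact with the base board. I'll open and rise.

apply_moves(plan=[{"delta_rot":[0,0,0],"dp":[0,0,0],"gripper":0.6},{"delta_rot":[0,0,0],"dp":[0,0,0],"gripper":0.7},{"delta_rot":[0,0,0],"dp":[0,0,0],"gripper":0.8},{"delta_rot":[0,0,0],"dp":[0,0,0],"gripper":1},{"delta_rot":[0,0,0],"dp":[0,0,0],"gripper":1},{"delta_rot":[0,0,0],"dp":[0,0,0],"gripper":1},{"delta_rot":[0,0,0],"dp":[0,0,-0.2],"gripper":1},{"delta_rot":[0,0,0],"dp":[0,0,-0.5],"gripper":1},{"delta_rot":[0,0,0],"dp":[0,0,-0.8],"gripper":1},{"delta_rot":[0,0,0],"dp":[0,0,-0.8],"gripper":1},{"delta_rot":[0,0,0],"dp":[0,0,-0.8],"gripper":1},{"delta_rot":[0,0,0],"dp":[0,0,-0.4],"gripper":1},{"delta_rot":[0,0,0],"dp":[0,0,0],"gripper":1}])

```text
time_s: 11.7
tool_pos: [0.6526, -0.1039, 0.2206]
tcp_rot: [[0.162, 0.987, 0.007], [0.987, -0.162, -0.002], [-0.001, 0.007, -1.0]]
force: [0.2, 0.2, 0.2]
grip_width: 1.005
grasp_force: 0.0
```

```bash
cat > pk.py <<'E'
from fit import *
import sys
g=[float(v) for v in sys.argv[1:3]]
for n in("scene","top"):
    c=vision.capture(n);M=vision.silhouettes("bottle_a",c);q=proj(c,[*g,.08])
    M=[d for d in M if np.hypot(*(d["pixel"]-q))<25]
    if M: print(n,fit([(c,M[0]["mask"].astype(float))],g,z=.01))
    else: print(n,"none")
E
python3 pk.py .6508 -.1029
python3 -c "
from h import *
to(.478,-.0385,.22)"
```

```text
scene (array([ 0.6752, -0.1342]), np.float64(0.379))
top (array([ 0.6429, -0.0705]), np.float64(5.089))
t 11.9 tcp [ 0.6491 -0.1029  0.2137] yaw -9.3 tilt [ 0.0006 -0.0047] F [ 0.27  0.39 -0.81] w 1.004 g 0.0 dp [ 0.899 -4.481 -0.136]
```

apply_moves(plan=[{"delta_rot":[0,0,0],"dp":[0.08,-0.4,0],"gripper":1},{"delta_rot":[0,0,0],"dp":[0.14,-0.7,0],"gripper":1},{"delta_rot":[0,0,0],"dp":[0.14,-0.7,0],"gripper":1},{"delta_rot":[0,0,0],"dp":[0.14,-0.7,0],"gripper":1},{"delta_rot":[0,0,0],"dp":[0.14,-0.7,0],"gripper":1},{"delta_rot":[0,0,0],"dp":[0.14,-0.7,0],"gripper":1},{"delta_rot":[0,0,0],"dp":[0.12,-0.58,0],"gripper":1},{"delta_rot":[0,0,0],"dp":[0,0,0],"gripper":1},{"delta_rot":[0,0,0],"dp":[0,0,0],"gripper":1},{"delta_rot":[0,0,0],"dp":[0,0,0],"gripper":1}])

```text
time_s: 12.9
tool_pos: [0.48, -0.0392, 0.2159]
tcp_rot: [[0.162, 0.987, -0.0], [0.987, -0.162, 0.0], [-0.0, -0.0, -1.0]]
force: [-0.2, 0.2, 0.4]
grip_width: 1.001
grasp_force: 0.0
```

```bash
cat > ov.py <<'E'
from fit import *
import sys
g=[float(v) for v in sys.argv[1:3]]
to(*g,.066)
c=vision.capture("wrist")
def cap(c,p,win):   # dark cap blob near predicted pixel
    x,y=p.astype(int);h=c["img"].max(2)<40;h[:,:max(0,x-win)]=0;h[:,x+win:]=0;h[:max(0,y-win)]=0;h[y+win:]=0
    n,l,s,ce=cv2.connectedComponentsWithStats(h.astype(np.uint8));i=1+np.argmax(s[1:,4]);return ce[i],s[i]
q=proj(c,np.array([*g,.13]));ce,s=cap(c,q,50);print("pred cap",q.round(1),"seen",ce.round(1),s,ray(c,ce,.13).round(4))
for n in("top","scene"):
    c=vision.capture(n)
    for d in vision.boxes_of("bottle_a",c): print(n,round(d["p"],2),np.round(d["pixel"]))
    print(proj(c,np.array([.6508,-.1029,.08])).round(),proj(c,np.array([.6508,-.1029,.144])).round())
    cv2.imwrite(f"pics/{n}_{sys.argv[3]}.png",c["img"])
E
python3 ov.py .478 -.0385 b
```

```text
t 12.9 tcp [ 0.48   -0.0392  0.2159] yaw -9.31 tilt [-0.0001 -0.0004] F [-0.25  0.16  0.37] w 1.001 g 0.0 dp [ 0.009 -0.051  3.749]
pred cap [315.2 249.6] seen [311.6 247.2] [ 290  224   44   47 1611] [ 0.4759 -0.0364  0.13  ]
top 0.86 [413. 175.]
top 0.62 [272. 256.]
top 0.33 [360. 174.]
[415. 175.] [420. 169.]
scene 0.9 [302. 268.]
scene 0.8 [331. 139.]
scene 0.78 [375. 192.]
scene 0.46 [293. 182.]
[333. 141.] [333. 119.]
```

The bottle stands in pocket 3. Next I'll pick up the middle bottle.

apply_moves(plan=[{"delta_rot":[0,0,0],"dp":[0.03,-0.07,0.4],"gripper":1},{"delta_rot":[0,0,0],"dp":[0,0,0.7],"gripper":1},{"delta_rot":[0,0,0],"dp":[0,0,0.7],"gripper":1},{"delta_rot":[0,0,0],"dp":[0,0,0.7],"gripper":1},{"delta_rot":[0,0,0],"dp":[0,0,0.6],"gripper":1},{"delta_rot":[0,0,0],"dp":[0,0,0.4],"gripper":1},{"delta_rot":[0,0,0],"dp":[0,0,0.2],"gripper":1},{"delta_rot":[0,0,0],"dp":[0,0,0],"gripper":1},{"delta_rot":[0,0,0],"dp":[0,0,0],"gripper":0.6},{"delta_rot":[0,0,0],"dp":[0,0,0],"gripper":0.5},{"delta_rot":[0,0,0],"dp":[0,0,0],"gripper":0.4},{"delta_rot":[0,0,0],"dp":[0,0,0],"gripper":0.3},{"delta_rot":[0,0,0],"dp":[0,0,0],"gripper":0},{"delta_rot":[0,0,0],"dp":[0,0,0],"gripper":0},{"delta_rot":[0,0,0],"dp":[0,0,0],"gripper":0},{"delta_rot":[0,0,0],"dp":[0,0,0],"gripper":0}])

```text
time_s: 14.75
tool_pos: [0.4778, -0.0374, 0.0699]
tcp_rot: [[0.161, 0.987, 0.002], [0.987, -0.161, -0.001], [-0.0, 0.002, -1.0]]
force: [-1.3, 0.2, 5.8]
grip_width: 0.521
grasp_force: 61.1
```

apply_moves(plan=[{"delta_rot":[0,0,0],"dp":[0,0,-0.1],"gripper":0},{"delta_rot":[0,0,0],"dp":[0,0,-0.3],"gripper":0},{"delta_rot":[0,0,0],"dp":[0,0,-0.5],"gripper":0},{"delta_rot":[0,0,0],"dp":[0,0,-0.7],"gripper":0},{"delta_rot":[0,0,0],"dp":[0,0,-0.7],"gripper":0},{"delta_rot":[0,0,0],"dp":[0,0,-0.7],"gripper":0},{"delta_rot":[0,0,0],"dp":[0,0,-0.7],"gripper":0},{"delta_rot":[0,0,0],"dp":[0,0,-0.6],"gripper":0},{"delta_rot":[0,0,0],"dp":[0,0,-0.4],"gripper":0},{"delta_rot":[0,0,0],"dp":[0,0,-0.2],"gripper":0},{"delta_rot":[0,0,0],"dp":[0,0,0],"gripper":0},{"delta_rot":[0,0,0],"dp":[0,0,0],"gripper":0},{"delta_rot":[0,0,0],"dp":[0,0,0],"gripper":0},{"delta_rot":[0,0,0],"dp":[0,0,0],"gripper":0}])

```text
time_s: 16.15
tool_pos: [0.4762, -0.037, 0.2632]
tcp_rot: [[0.162, 0.987, -0.003], [0.987, -0.162, 0.001], [0.0, -0.003, -1.0]]
force: [0.5, -0.1, -3.8]
grip_width: 0.513
grasp_force: 61.9
```

```bash
python3 -c "
from h import *
F=[]
for i in range(6):
    c=vision.capture('wrist');F.append(monitor.state()['force'][2])
print(np.round(F,2),np.mean(F))
to(.6634,-.0262,.26)"
```

```text
[-3.73 -3.26 -3.79 -3.71 -3.08 -3.3 ] -3.477416812084702
t 16.45 tcp [ 0.4769 -0.0372  0.2643] yaw -9.3 tilt [ 0.     -0.0004] F [-0.31  0.8  -3.3 ] w 0.52 g 61.9 dp [1.025 4.558 0.106]
```

It weighs about 3.5 N (0.355 kg), so this is the heaviest. I'll set it back down and place the third bottle first.

apply_moves(plan=[{"delta_rot":[0,0,0],"dp":[0,0,0.3],"gripper":0},{"delta_rot":[0,0,0],"dp":[0,0,0.6],"gripper":0},{"delta_rot":[0,0,0],"dp":[0,0,0.7],"gripper":0},{"delta_rot":[0,0,0],"dp":[0,0,0.7],"gripper":0},{"delta_rot":[0,0,0],"dp":[0,0,0.7],"gripper":0},{"delta_rot":[0,0,0],"dp":[0,0,0.7],"gripper":0},{"delta_rot":[0,0,0],"dp":[0,0,0.5],"gripper":0},{"delta_rot":[0,0,0],"dp":[0,0,0.3],"gripper":0},{"delta_rot":[0,0,0],"dp":[0,0,0.18],"gripper":0},{"delta_rot":[0,0,0],"dp":[0,0,0.06],"gripper":0},{"delta_rot":[0,0,0],"dp":[0,0,0.05],"gripper":0},{"delta_rot":[0,0,0],"dp":[0,0,0.03],"gripper":0},{"delta_rot":[0,0,0],"dp":[0,0,0],"gripper":0},{"delta_rot":[0,0,0],"dp":[0,0,0],"gripper":0}])

```text
time_s: 17.85
tool_pos: [0.4774, -0.0373, 0.0723]
tcp_rot: [[0.162, 0.987, 0.001], [0.987, -0.162, -0.0], [-0.0, 0.001, -1.0]]
force: [-0.9, -0.8, -3.3]
grip_width: 0.515
grasp_force: 61.8
```

apply_moves(plan=[{"delta_rot":[0,0,0],"dp":[0,0,0.03],"gripper":0},{"delta_rot":[0,0,0],"dp":[0,0,0.03],"gripper":0},{"delta_rot":[0,0,0],"dp":[0,0,0.02],"gripper":0},{"delta_rot":[0,0,0],"dp":[0,0,0],"gripper":0},{"delta_rot":[0,0,0],"dp":[0,0,0],"gripper":0}])

```text
time_s: 18.35
tool_pos: [0.4774, -0.0373, 0.0699]
tcp_rot: [[0.161, 0.987, 0.0], [0.987, -0.161, -0.0], [-0.0, 0.0, -1.0]]
force: [-3.3, 0.4, 6.7]
grip_width: 0.523
grasp_force: 63.0
```

apply_moves(plan=[{"delta_rot":[0,0,0],"dp":[0,0,0],"gripper":0.6},{"delta_rot":[0,0,0],"dp":[0,0,0],"gripper":0.7},{"delta_rot":[0,0,0],"dp":[0,0,0],"gripper":0.8},{"delta_rot":[0,0,0],"dp":[0,0,0],"gripper":1},{"delta_rot":[0,0,0],"dp":[0,0,0],"gripper":1},{"delta_rot":[0,0,0],"dp":[0,0,0],"gripper":1},{"delta_rot":[0,0,0],"dp":[0,0,-0.2],"gripper":1},{"delta_rot":[0,0,0],"dp":[0,0,-0.5],"gripper":1},{"delta_rot":[0,0,0],"dp":[0,0,-0.8],"gripper":1},{"delta_rot":[0,0,0],"dp":[0,0,-0.8],"gripper":1},{"delta_rot":[0,0,0],"dp":[0,0,-0.8],"gripper":1},{"delta_rot":[0,0,0],"dp":[0,0,-0.6],"gripper":1},{"delta_rot":[0,0,0],"dp":[0,0,0],"gripper":1}])

```text
time_s: 19.65
tool_pos: [0.4799, -0.0379, 0.2215]
tcp_rot: [[0.162, 0.987, 0.01], [0.987, -0.161, -0.003], [-0.001, 0.01, -1.0]]
force: [1.0, 0.1, 0.2]
grip_width: 1.0
grasp_force: 0.0
```

apply_moves(plan=[{"delta_rot":[0,0,0],"dp":[0.3,-0.05,0],"gripper":1},{"delta_rot":[0,0,0],"dp":[0.65,-0.12,0],"gripper":1},{"delta_rot":[0,0,0],"dp":[0.8,-0.15,0],"gripper":1},{"delta_rot":[0,0,0],"dp":[0.8,-0.15,0],"gripper":1},{"delta_rot":[0,0,0],"dp":[0.8,-0.15,0],"gripper":1},{"delta_rot":[0,0,0],"dp":[0.8,-0.15,0],"gripper":1},{"delta_rot":[0,0,0],"dp":[0.8,-0.15,0],"gripper":1},{"delta_rot":[0,0,0],"dp":[0.8,-0.15,0],"gripper":1},{"delta_rot":[0,0,0],"dp":[0.6,-0.11,0],"gripper":1},{"delta_rot":[0,0,0],"dp":[0.3,-0.05,0],"gripper":1},{"delta_rot":[0,0,0],"dp":[0,0,0],"gripper":1},{"delta_rot":[0,0,0],"dp":[0,0,0],"gripper":1},{"delta_rot":[0,0,0],"dp":[0,0,0],"gripper":1}])

```text
time_s: 20.95
tool_pos: [0.4712, 0.2322, 0.2161]
tcp_rot: [[0.163, 0.987, -0.001], [0.987, -0.163, -0.001], [-0.001, -0.001, -1.0]]
force: [-0.5, -0.2, -0.0]
grip_width: 0.998
grasp_force: 0.0
```

```bash
python3 ov.py .4718 .2332 a
```

```text
t 20.95 tcp [0.4712 0.2322 0.2161] yaw -9.37 tilt [-0.0009 -0.0007] F [-0.47 -0.25 -0.  ] w 0.998 g 0.0 dp [0.031 0.014 3.751]
pred cap [319.  248.4] seen [315.7 245.7] [ 295  222   43   48 1612] [0.4699 0.2354 0.13  ]
top 0.72 [386. 251.]
top 0.64 [414. 177.]
top 0.6 [273. 262.]
[415. 175.] [420. 169.]
scene 0.89 [333. 139.]
scene 0.8 [375. 193.]
scene 0.65 [302. 270.]
scene 0.53 [353. 361.]
scene 0.41 [188. 238.]
[333. 141.] [333. 119.]
```

apply_moves(plan=[{"delta_rot":[0,0,0],"dp":[0.05,-0.02,0.4],"gripper":1},{"delta_rot":[0,0,0],"dp":[0,0,0.7],"gripper":1},{"delta_rot":[0,0,0],"dp":[0,0,0.7],"gripper":1},{"delta_rot":[0,0,0],"dp":[0,0,0.7],"gripper":1},{"delta_rot":[0,0,0],"dp":[0,0,0.6],"gripper":1},{"delta_rot":[0,0,0],"dp":[0,0,0.4],"gripper":1},{"delta_rot":[0,0,0],"dp":[0,0,0.2],"gripper":1},{"delta_rot":[0,0,0],"dp":[0,0,0],"gripper":1},{"delta_rot":[0,0,0],"dp":[0,0,0],"gripper":0.6},{"delta_rot":[0,0,0],"dp":[0,0,0],"gripper":0.5},{"delta_rot":[0,0,0],"dp":[0,0,0],"gripper":0.4},{"delta_rot":[0,0,0],"dp":[0,0,0],"gripper":0.3},{"delta_rot":[0,0,0],"dp":[0,0,0],"gripper":0},{"delta_rot":[0,0,0],"dp":[0,0,0],"gripper":0},{"delta_rot":[0,0,0],"dp":[0,0,0],"gripper":0},{"delta_rot":[0,0,0],"dp":[0,0,0],"gripper":0}])

```text
time_s: 22.8
tool_pos: [0.472, 0.2358, 0.0701]
tcp_rot: [[0.161, 0.987, 0.003], [0.987, -0.161, 0.001], [0.001, 0.002, -1.0]]
force: [-1.4, -0.2, 6.0]
grip_width: 0.52
grasp_force: 61.3
```

apply_moves(plan=[{"delta_rot":[0,0,0],"dp":[0,0,-0.1],"gripper":0},{"delta_rot":[0,0,0],"dp":[0,0,-0.3],"gripper":0},{"delta_rot":[0,0,0],"dp":[0,0,-0.5],"gripper":0},{"delta_rot":[0,0,0],"dp":[0,0,-0.7],"gripper":0},{"delta_rot":[0,0,0],"dp":[0,0,-0.7],"gripper":0},{"delta_rot":[0,0,0],"dp":[0,0,-0.7],"gripper":0},{"delta_rot":[0,0,0],"dp":[0,0,-0.7],"gripper":0},{"delta_rot":[0,0,0],"dp":[0,0,-0.6],"gripper":0},{"delta_rot":[0,0,0],"dp":[0,0,-0.4],"gripper":0},{"delta_rot":[0,0,0],"dp":[0,0,-0.2],"gripper":0},{"delta_rot":[0,0,0],"dp":[0,0,0],"gripper":0},{"delta_rot":[0,0,0],"dp":[0,0,0],"gripper":0},{"delta_rot":[0,0,0],"dp":[0,0,0],"gripper":0},{"delta_rot":[0,0,0],"dp":[0,0,0],"gripper":0}])

```text
time_s: 24.2
tool_pos: [0.4702, 0.2351, 0.2631]
tcp_rot: [[0.162, 0.987, -0.003], [0.987, -0.162, -0.001], [-0.001, -0.002, -1.0]]
force: [-1.1, -0.0, -2.1]
grip_width: 0.52
grasp_force: 61.3
```

```bash
python3 -c "
from h import *
F=[]
for i in range(6):
    c=vision.capture('wrist');F.append(monitor.state()['force'][2])
print(np.round(F,2),np.mean(F))
to(.6634,-.0262,.26);to(.676,.0508,.26)"
```

```text
[-2.1  -2.14 -1.65 -1.65 -1.44 -0.92] -1.6524938985896978
t 24.5 tcp [0.4708 0.2353 0.2643] yaw -9.3 tilt [-0.0002 -0.0003] F [-0.16 -0.26 -0.92] w 0.517 g 61.3 dp [-5.675  5.807  0.106]
t 24.5 tcp [0.4708 0.2353 0.2643] yaw -9.3 tilt [-0.0002 -0.0003] F [-0.16 -0.26 -0.92] w 0.517 g 61.3 dp [-3.724  5.807  0.106]
```

It weighs about 1.65 N, so it's light. It goes to pocket 2.

apply_moves(plan=[{"delta_rot":[0,0,0],"dp":[-0.25,0.25,0],"gripper":0},{"delta_rot":[0,0,0],"dp":[-0.45,0.46,0],"gripper":0},{"delta_rot":[0,0,0],"dp":[-0.5,0.51,0],"gripper":0},{"delta_rot":[0,0,0],"dp":[-0.5,0.51,0],"gripper":0},{"delta_rot":[0,0,0],"dp":[-0.5,0.51,0],"gripper":0},{"delta_rot":[0,0,0],"dp":[-0.5,0.51,0],"gripper":0},{"delta_rot":[0,0,0],"dp":[-0.5,0.51,0],"gripper":0},{"delta_rot":[0,0,0],"dp":[-0.5,0.51,0],"gripper":0},{"delta_rot":[0,0,0],"dp":[-0.5,0.51,0],"gripper":0},{"delta_rot":[0,0,0],"dp":[-0.5,0.51,0],"gripper":0},{"delta_rot":[0,0,0],"dp":[-0.5,0.51,0],"gripper":0},{"delta_rot":[0,0,0],"dp":[-0.32,0.33,0],"gripper":0},{"delta_rot":[0,0,0],"dp":[-0.16,0.17,0.4],"gripper":0},{"delta_rot":[0,0,0],"dp":[0,0,0.6],"gripper":0},{"delta_rot":[0,0,0],"dp":[0,0,0.6],"gripper":0},{"delta_rot":[0,0,0],"dp":[0,0,0.4],"gripper":0},{"delta_rot":[0,0,0],"dp":[0,0,0],"gripper":0},{"delta_rot":[0,0,0],"dp":[0,0,0],"gripper":0},{"delta_rot":[0,0,0],"dp":[0,0,0],"gripper":0}])

```text
time_s: 26.4
tool_pos: [0.6642, -0.0264, 0.1863]
tcp_rot: [[0.161, 0.987, 0.003], [0.987, -0.161, -0.001], [-0.0, 0.003, -1.0]]
force: [0.8, -0.0, -0.9]
grip_width: 0.519
grasp_force: 61.4
```

```bash
python3 chk.py .6634 -.0262 c2
```

```text
t 26.4 tcp [ 0.6642 -0.0264  0.1863] yaw -9.28 tilt [-0.      0.0031] F [ 0.77 -0.01 -0.9 ] w 0.519 g 61.4 dp [ 2.000e-03 -2.900e-02  2.744e+00]
```

View pics/c2w.png

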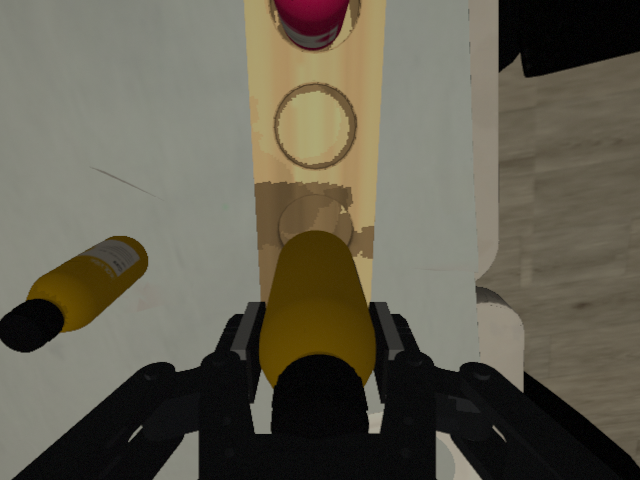

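View pics/c2.png

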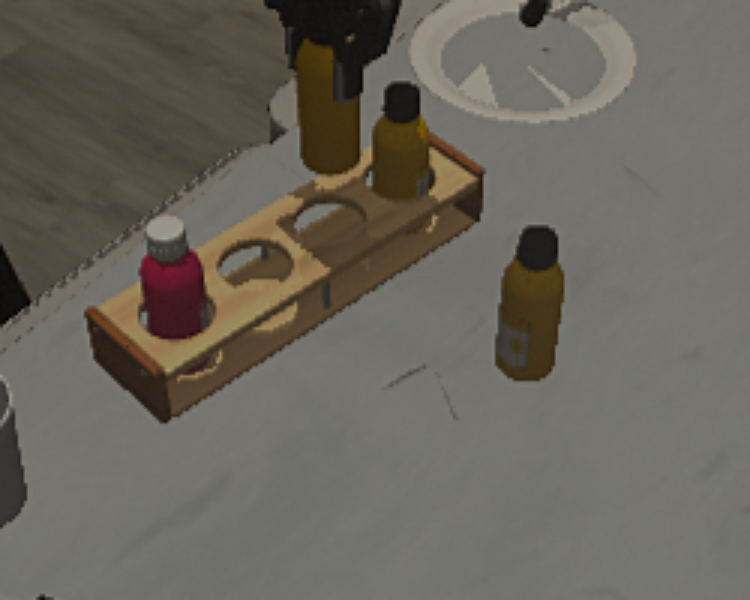

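The pocket 3 bottle stands at (400,140). The held bottle's base at (330,160) sits over the pocket 2 hole at (330,218), and the columns also match in the wrist view (316 and 315). I'll lower it.

apply_moves(plan=[{"delta_rot":[0,0,0],"dp":[0.03,-0.03,0.2],"gripper":0},{"delta_rot":[0,0,0],"dp":[0,0,0.4],"gripper":0},{"delta_rot":[0,0,0],"dp":[0,0,0.4],"gripper":0},{"delta_rot":[0,0,0],"dp":[0,0,0.4],"gripper":0},{"delta_rot":[0,0,0],"dp":[0,0,0.4],"gripper":0},{"delta_rot":[0,0,0],"dp":[0,0,0.35],"gripper":0},{"delta_rot":[0,0,0],"dp":[0,0,0.2],"gripper":0},{"delta_rot":[0,0,0],"dp":[0,0,0.12],"gripper":0},{"delta_rot":[0,0,0],"dp":[0,0,0.08],"gripper":0},{"delta_rot":[0,0,0],"dp":[0,0,0.05],"gripper":0},{"delta_rot":[0,0,0],"dp":[0,0,0.02],"gripper":0},{"delta_rot":[0,0,0],"dp":[0,0,0],"gripper":0},{"delta_rot":[0,0,0],"dp":[0,0,0],"gripper":0}])

```text
time_s: 27.8
tool_pos: [0.6626, -0.025, 0.0803]
tcp_rot: [[0.162, 0.987, 0.001], [0.987, -0.162, -0.0], [0.0, 0.001, -1.0]]
force: [-0.3, 0.1, -0.1]
grip_width: 0.518
grasp_force: 61.4
```

apply_moves(plan=[{"delta_rot":[0,0,0],"dp":[0,0,0.02],"gripper":0},{"delta_rot":[0,0,0],"dp":[0,0,0],"gripper":0},{"delta_rot":[0,0,0],"dp":[0,0,0],"gripper":0}])

```text
time_s: 28.1
tool_pos: [0.6626, -0.0251, 0.0802]
tcp_rot: [[0.162, 0.987, 0.001], [0.987, -0.162, -0.0], [-0.0, 0.001, -1.0]]
force: [-3.5, 2.2, 6.0]
grip_width: 0.521
grasp_force: 61.9
```

apply_moves(plan=[{"delta_rot":[0,0,0],"dp":[0,0,0],"gripper":0.6},{"delta_rot":[0,0,0],"dp":[0,0,0],"gripper":0.7},{"delta_rot":[0,0,0],"dp":[0,0,0],"gripper":0.8},{"delta_rot":[0,0,0],"dp":[0,0,0],"gripper":1},{"delta_rot":[0,0,0],"dp":[0,0,0],"gripper":1},{"delta_rot":[0,0,0],"dp":[0,0,0],"gripper":1},{"delta_rot":[0,0,0],"dp":[0,0,-0.2],"gripper":1},{"delta_rot":[0,0,0],"dp":[0,0,-0.5],"gripper":1},{"delta_rot":[0,0,0],"dp":[0,0,-0.8],"gripper":1},{"delta_rot":[0,0,0],"dp":[0,0,-0.8],"gripper":1},{"delta_rot":[0,0,0],"dp":[0,0,-0.8],"gripper":1},{"delta_rot":[0,0,0],"dp":[0,0,-0.4],"gripper":1},{"delta_rot":[0,0,0],"dp":[0,0,0],"gripper":1},{"delta_rot":[0,0,0],"dp":[0,0,0],"gripper":1}])

```text
time_s: 29.5
tool_pos: [0.6616, -0.0249, 0.218]
tcp_rot: [[0.162, 0.987, -0.001], [0.987, -0.162, 0.0], [0.0, -0.001, -1.0]]
force: [-0.5, 0.3, -0.5]
grip_width: 1.001
grasp_force: 0.0
```

apply_moves(plan=[{"delta_rot":[0,0,0],"dp":[-0.09,-0.4,0],"gripper":1},{"delta_rot":[0,0,0],"dp":[-0.16,-0.7,0],"gripper":1},{"delta_rot":[0,0,0],"dp":[-0.16,-0.7,0],"gripper":1},{"delta_rot":[0,0,0],"dp":[-0.16,-0.7,0],"gripper":1},{"delta_rot":[0,0,0],"dp":[-0.16,-0.7,0],"gripper":1},{"delta_rot":[0,0,0],"dp":[-0.16,-0.7,0],"gripper":1},{"delta_rot":[0,0,0],"dp":[-0.1,-0.4,0],"gripper":1},{"delta_rot":[0,0,0],"dp":[-0.06,-0.22,0],"gripper":1},{"delta_rot":[0,0,0],"dp":[0,0,0],"gripper":1},{"delta_rot":[0,0,0],"dp":[0,0,0],"gripper":1}])

```text
time_s: 30.5
tool_pos: [0.4771, -0.0372, 0.2182]
tcp_rot: [[0.162, 0.987, -0.001], [0.987, -0.162, 0.0], [0.0, -0.001, -1.0]]
force: [-0.1, -0.4, -0.8]
grip_width: 0.995
grasp_force: 0.0
```

```bash
python3 ov.py .4774 -.0373 d; python3 - <<'E'
from fit import *
cs=vision.capture("scene")
for g in((.6508,-.1029),(.6634,-.0255)):
    print(proj(cs,np.array([*g,.09])).round(),[(np.round(d["pixel"]),round(d["p"],2)) for d in vision.boxes_of("bottle_a",cs)])
cv2.imwrite("pics/rk.png",cv2.resize(cs["img"][90:290,200:450],None,fx=3,fy=3))
E
```

```text
t 30.5 tcp [ 0.4771 -0.0372  0.2182] yaw -9.31 tilt [ 0.0002 -0.0007] F [-0.09 -0.42 -0.78] w 0.995 g 0.0 dp [-2.000e-03  1.000e-02  3.805e+00]
pred cap [318.8 249.1] seen [315.8 248.2] [ 295  225   43   47 1577] [ 0.4755 -0.0364  0.13  ]
top 0.82 [379. 171.]
top 0.58 [412. 175.]
[415. 175.] [420. 169.]
scene 0.83 [335. 139.]
scene 0.57 [376. 192.]
[333. 141.] [333. 119.]
[333. 137.] [(array([332., 140.]), 0.9), (array([377., 192.]), 0.77), (array([312., 154.]), 0.72)]
[309. 152.] [(array([332., 140.]), 0.9), (array([377., 192.]), 0.77), (array([312., 154.]), 0.72)]
```

View pics/rk.png

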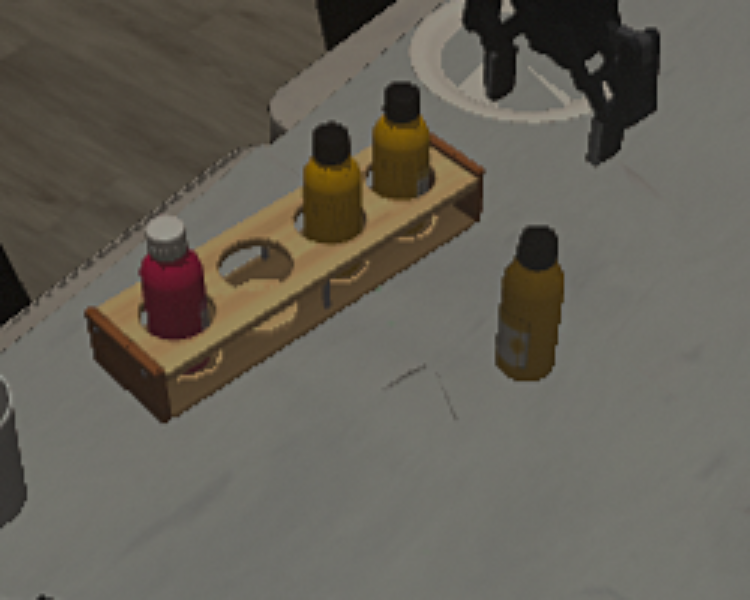

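Both light bottles stand upright in pockets 2 at (332,185) and 3 at (400,140), and the magenta bottle is undisturbed. Now I'll take the heaviest and lift it.

apply_moves(plan=[{"delta_rot":[0,0,0],"dp":[0,0,0.4],"gripper":1},{"delta_rot":[0,0,0],"dp":[0,0,0.7],"gripper":1},{"delta_rot":[0,0,0],"dp":[0,0,0.7],"gripper":1},{"delta_rot":[0,0,0],"dp":[0,0,0.7],"gripper":1},{"delta_rot":[0,0,0],"dp":[0,0,0.6],"gripper":1},{"delta_rot":[0,0,0],"dp":[0,0,0.4],"gripper":1},{"delta_rot":[0,0,0],"dp":[0,0,0.22],"gripper":1},{"delta_rot":[0,0,0],"dp":[0,0,0],"gripper":1},{"delta_rot":[0,0,0],"dp":[0,0,0],"gripper":0.6},{"delta_rot":[0,0,0],"dp":[0,0,0],"gripper":0.5},{"delta_rot":[0,0,0],"dp":[0,0,0],"gripper":0.4},{"delta_rot":[0,0,0],"dp":[0,0,0],"gripper":0.3},{"delta_rot":[0,0,0],"dp":[0,0,0],"gripper":0},{"delta_rot":[0,0,0],"dp":[0,0,0],"gripper":0},{"delta_rot":[0,0,0],"dp":[0,0,0],"gripper":0},{"delta_rot":[0,0,0],"dp":[0,0,0],"gripper":0}])

```text
time_s: 32.5
tool_pos: [0.4777, -0.0374, 0.0716]
tcp_rot: [[0.161, 0.987, 0.002], [0.987, -0.161, -0.001], [-0.0, 0.002, -1.0]]
force: [-1.8, -0.0, 5.3]
grip_width: 0.515
grasp_force: 60.9
```

apply_moves(plan=[{"delta_rot":[0,0,0],"dp":[0,0,-0.1],"gripper":0},{"delta_rot":[0,0,0],"dp":[0,0,-0.3],"gripper":0},{"delta_rot":[0,0,0],"dp":[0,0,-0.5],"gripper":0},{"delta_rot":[0,0,0],"dp":[0,0,-0.7],"gripper":0},{"delta_rot":[0,0,0],"dp":[0,0,-0.7],"gripper":0},{"delta_rot":[0,0,0],"dp":[0,0,-0.7],"gripper":0},{"delta_rot":[0,0,0],"dp":[0,0,-0.7],"gripper":0},{"delta_rot":[0,0,0],"dp":[0,0,-0.6],"gripper":0},{"delta_rot":[0,0,0],"dp":[0,0,-0.4],"gripper":0},{"delta_rot":[0,0,0],"dp":[0,0,-0.3],"gripper":0},{"delta_rot":[0,0,0],"dp":[0,0,-0.1],"gripper":0},{"delta_rot":[0,0,0],"dp":[0,0,0],"gripper":0},{"delta_rot":[0,0,0],"dp":[0,0,0],"gripper":0},{"delta_rot":[0,0,0],"dp":[0,0,0],"gripper":0},{"delta_rot":[0,0,0],"dp":[0,0,0],"gripper":0},{"delta_rot":[0,0,0],"dp":[0,0,0],"gripper":0},{"delta_rot":[0,0,0],"dp":[0,0,0],"gripper":0}])

```text
time_s: 34.2
tool_pos: [0.4768, -0.0372, 0.2738]
tcp_rot: [[0.162, 0.987, -0.001], [0.987, -0.162, 0.0], [0.0, -0.001, -1.0]]
force: [-0.2, 0.4, -3.8]
grip_width: 0.519
grasp_force: 61.9
```

```bash
python3 -c "
from h import *
F=[]
for i in range(6):
    c=vision.capture('scene');F.append(monitor.state()['force'][2])
print(np.mean(F));to(.4774,-.0373,.27)
print([(d['pixel'],d['p']) for d in vision.boxes_of('bottle_a',c)],proj(c,np.array([.4774,-.0373,.25])))
print(np.abs(monitor.state()['qd']).max())"
```

```text
-2.998197735942124
t 34.5 tcp [ 0.4769 -0.0372  0.2741] yaw -9.3 tilt [0.     0.0001] F [-0.62  0.46 -3.12] w 0.519 g 61.9 dp [-0.     0.012  0.103]
[([309.5, 151.9], 0.77), ([187.3, 241.0], 0.64), ([331.9, 139.4], 0.59), ([383.8, 121.2], 0.55)] [383.37688654 124.7047464 ]
0.08416179580410697
```

The heaviest bottle is held still with its base about 0.20 m up.

```bash
python3 -c "
from h import *
print(workorder.finish_job())"
```

```text
the job is handed in; nothing more can be done
None
```

I handed the job in at about 34.5 s: the two lighter bottles (about 1.7 N each) stand in pockets 2 and 3, and the heaviest (about 3 to 3.5 N) is held upright and still with its base about 20 cm above the table; the hand-in returned no verdict.

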